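Slide a bracket blank under the punch bridge and mark it

TASK

Mark the aluminium bracket blank for the pot mount: slide it along the marking jig, flat end first and lying flat, under the bridge until its front edge is fully home against the end stop. Only then press the centre punch on the bridge straight down until its spring snaps and the head is at the bottom, and let it spring back up, leaving the blank home in the jig. Leave the bottle, the case and the brush where they are.

Things in the scene. Friction and masses are not known exactly. Their poses are not given: they have to be found in the camera images.
- jig: Marking jig fixed on a plywood board (top 52 mm over the table): grey bed, x -130 to +60, y -215 to +175 mm, upper face z 8 mm. Origin on the board, z up; x points away from the robot, y is the sliding direction, from the loading end (robot's right) to the end stop. Far fence: inner face x +41.5 mm along the whole bed. Guides rise 12 mm above the bed. The near side of the loading end is open.
- mouth (a point): Channel mouth, in line with the channel's middle: jig frame (0, +53, 8) mm. From here to the end stop a near rail (inner face x -41.5 mm) makes with the fence a channel 83 mm wide, 3 mm wider than the blank. Before it a flared lead-in runs from about x -60, y +14 mm to the rail.
- under_bridge (a point): Middle of the bridge's underside, jig frame (0, +83, 21) mm: 13 mm above the bed. The steel bridge spans the channel from y +55 to +111 mm, its top at z 37 mm. On it at x 0, y +83 mm stands the punch, its dark round housing 42 mm wide at the foot, 34 mm above, reaching z 65 mm.
- stop (a point): Middle of the end stop's face, at bed level: jig frame (0, +150, 8) mm. The blank is home when its front edge lies on this face: its origin is then at jig frame y +80 mm, x within about 1.5 mm of 0, and its flange stands about 37 mm clear of the bridge.
- blank: Loose aluminium bracket blank, about 0.3 kg: flat strap 80 mm wide (its x), 140 mm long (its y), 8 mm thick, with an upturned flange across its rear (-y) end: 8 mm thick, 80 wide, 34 mm high over the underside. Origin: centre of the underside, z up; +y is the flat front end. Starts on the bed before the bridge, 35 to 65 mm to the robot's side of the channel's middle, skewed up to 0.2 rad.
- punch (a joint): Travel of the punch, m: 0 up, 0.012 fully down. Pressed, it starts to yield at about 8 N and grows harder, up to about 16 N at 5 to 7 mm, where its hidden spring snaps over; beyond that the force falls to about 6 to 9 N and the head goes on to the hard bottom at 0.012. It springs back to 0 when let go.
- punch_top (a point): Centre of the top of the punch's round domed steel head, 34 mm wide; jig frame z 100 mm when up, 88 mm when fully down. Press here straight down.
- glue: bystander: white bottle with screw cap and blue band, 42 mm wide, 75 mm high, standing; origin at the centre of its underside.
- yellow_case: bystander: small closed yellow case beside the board, 68 x 120 x 40 mm; origin at the centre of its underside.
- dust_brush: bystander: flat dusting brush with wooden handle, 28 x 181 x 15 mm; origin at the centre of its underside.

How it is judged:
On the way, in this order (a step that is already met when the one before it is completed fails the run):
1. the blank lies flat and fully home against the end stop, under the bridge (y of blank in the frame of jig between 0.0765 and 0.083 m and x of blank in the frame of jig between -0.006 and 0.006 m and z of blank in the frame of jig below 0.0105 m and angle between the y axis of blank and the y axis of jig, either way round below 0.06 rad), for 0.2 s.
2. with the blank home, the punch is pressed past its snap to the bottom (all of step 1 and value of joint punch above 0.01 m), for 0.05 s.
At the end, for the whole second after the job is handed in: The blank lies flat on the jig's bed under the bridge, flat end first: its front edge within 3.5 mm of the end stop, within 6 mm of the channel's middle line and 0.06 rad of its direction, at rest; the punch has been pressed to beyond 10 mm of its 12 mm and is back up (within 2 mm) (all of step 1 and value of joint punch below 0.002 m and linear speed of blank below 0.01 m/s); the robot touches nothing.
It fails at once if the punch is pressed (more than 5 mm) while the blank is not home (value of joint punch above 0.005 m and not (y of blank in the frame of jig between 0.0765 and 0.083 m and x of blank in the frame of jig between -0.006 and 0.006 m and z of blank in the frame of jig below 0.0105 m and angle between the y axis of blank and the y axis of jig, either way round below 0.06 rad)).
It fails at once if the bottle, case or brush is moved by more than 30 mm (distance of any of glue, yellow_case, dust_brush from where it was at the start of the episode above 0.03 m).
It fails at once if the bottle is knocked over (angle between glue's own z axis and vertical above 0.5 rad).
It also fails if it takes over 61 s, if anything falls off the work surface, if the arm or the gripper's body presses on something with over 40 N, if the wrist force passes 120 N, or if a joint passes its speed limit or range.

ROBOT

A 6-joint arm with a two-finger parallel gripper is mounted at the origin on a cart in front of the work surface, level with it; the furniture and walls round the work are solid. World frame = base frame: x ahead of the robot, y to its left, z up, the work surface at z = 0. Lengths are in m, angles in rad, forces in N, time in s.
With the tool pointing down it reaches from about 0.25 to 0.85 m from the base axis. Payload 12.5 kg.
Tool frame: the origin (TCP) lies midway between the tips of the shut fingers; the grasp point (between the pads) lies 19 mm behind it (arm.grip_point_offset is the distance from the TCP to the grasp point, in m); z points along the fingers, y is the line along which they close (so a half turn about z gives the same grasp; the last joint's range is limited). The gripper opens to 93 mm and grips with 3 to 60 N. Pads are 15 mm wide; open, the fingers measure 128 mm over their backs; the gripper's body (75 mm by 188 mm) begins 65 mm behind the grasp point.
Start: joints at [1.197, 0.351, 1.652, -0, 1.139, -0.085], TCP at [0.157, 0.527, 0.219] pointing down, gripper open.
Joint ranges: [-2.75, 2.75], [-0.79, 2.1], [0.01, 2.65], [-1.57, 4.71], [0.07, 3.14], [-2.87, 2.87]. Speed limits (rad/s): [2.22, 2.22, 2.79, 3.14, 3.14, 3.14].

INTERFACE

Orientations are given as a unit quaternion [x, y, z, w].
In Python, from station import arm gives the robot as it stands.
- The arm moves only by the tool send_rows, never from a script. Its argument "moves" is a list of rows, each a list of 7 numbers: the turn, a rotation vector about the tool's x, y, z in degrees, then the shift along the tool's x, y, z in m, then the gripper's target within -1 to 1 (fully open at 1, half-way at 0, shut at -1). A call has 1 to 5 rows; each row is the pose to reach, as a shift and turn from the pose commanded when the call began, along the tool's axes at that moment; what a row does not reach only later rows make up. A row lasts 1/10 s, in which the tool goes at most 50 mm and 8.59 degrees, less where a joint would pass 70% of its speed; a pose out of reach is approached as far as the arm can. A call with a gripper value outside its range is refused whole. The fingers move at their own pace and stop on an object; "newtons" is the grip in N (left out, the last holds). Time passes only in rows, so rows that repeat a pose let the fingers close. It gives the time, the measured TCP pose, the force, the opening and the grip force at its end, in the units of the state.
- arm.state(): the state, without advancing time (a new reading comes with each control period).
- arm.capture(name): name is "scene" or "top" or "wrist"; returns a dict with "img" (480x640x3 uint8, blue, green, red), "intrinsics" (3x3 intrinsics, pixels), "R" (3x3) and "t" (3): a world point X has camera coordinates R X + t. Camera axes: x right, y down, z forward; pixel columns grow to the right and rows downward; lengths in m; the calibration is good to about 2 mm. A picture is of the moment at which its call begins. There is no depth.
- arm.job_done(): hands the job in; it is judged then, once.
The state is a dict: "time_s": time; "qpos": joint angles; "qd": joint speeds; "effort": joint torques, N m; "tool_pos": TCP position; "tcp_rot": TCP orientation; "ft_force": force on the tool from outside, world axes, zero at the start; "torque": the same for the moment, N m; "width": finger opening in m; "grip_force": force on a finger pad.
Only numpy, scipy, OpenCV 4.12 (cv2) and the standard library are available. Lean on these libraries where they do the work, as an engineer would, in place of code of your own. Each camera call takes 0.05 s, during which the arm holds its last target. There are 200 camera calls.

## Working session

There is one attempt and no reset: what is moved stays moved. The work goes in short steps, Python scripts to look and compute and a tool call to move; the robot and the scene stay as the last step left them, time stands still between calls to the robot, and variables do not carry over. Pictures are saved under pics/ and viewed, at most 10 in all, crops included, and the job is handed in when it is done.

Besides the shell and the picture viewer there is one more tool, called after "Request:" as a command line: name --pt "numbers of a row" for each row, then --argument value for the rest. send_rows: Moves the arm, as the interface text tells. Its arguments: {"type":"object","properties":{"moves":{"type":"array","items":{"type":"array","items":{"type":"number"}}},"newtons":{"type":"number"}},"required":["moves"]}

```bash
mkdir -p pics; ls; python3 - <<'E'
from station import arm
import cv2,pickle,numpy as np
d={}
for n in("scene","top"):
    c=arm.capture(n);d[n]=c;cv2.imwrite(f"pics/{n}0.png",c["img"]);print(n,np.round(c["intrinsics"],1).tolist(),np.round(c["R"],3).tolist(),np.round(c["t"],3))
pickle.dump(d,open("c0.pkl","wb"))
s=arm.state();print(s)
E
```

```text
pics
scene [[594.5, 0.0, 321.1], [0.0, 594.5, 231.2], [0.0, 0.0, 1.0]] [[0.562, -0.827, 0.023], [-0.482, -0.35, -0.803], [0.672, 0.441, -0.595]] [-0.297  0.356  1.169]
top [[569.5, 0.0, 327.6], [0.0, 569.5, 238.7], [0.0, 0.0, 1.0]] [[0.011, -1.0, -0.006], [-0.989, -0.01, -0.149], [0.149, 0.008, -0.989]] [0.03  0.528 1.522]
{'time_s': 0.1, 'qpos': array([ 1.19739821e+00,  3.51162241e-01,  1.65232821e+00, -2.42127532e-05,
        1.13910976e+00, -8.46063068e-02]), 'qd': array([ 0.00082826, -0.00192814, -0.00014981, -0.00174563, -0.0006801 ,
       -0.00063645]), 'effort': array([ 1.94489226e-04, -4.98031318e+01, -2.85705167e+01,  7.00514554e-02,
        2.38972268e-02, -3.44243256e-05]), 'tool_pos': array([0.15651242, 0.52694979, 0.2181784 ]), 'tcp_rot': array([ 1.43889614e-01,  9.89593616e-01, -4.93119782e-04, -1.03653953e-04]), 'ft_force': array([ 0.27094621, -0.00684849,  0.42028465]), 'torque': array([-0.01877074,  0.03694144, -0.04220538]), 'grip_force': 0.0, 'width': 0.09304529984323195}
```

View pics/top0.png

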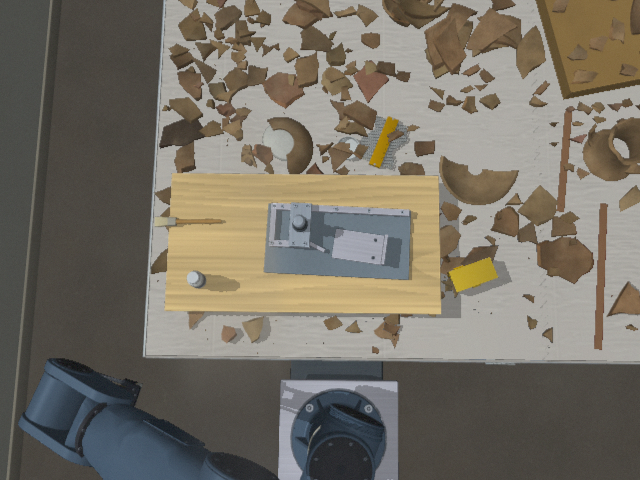

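View pics/scene0.png

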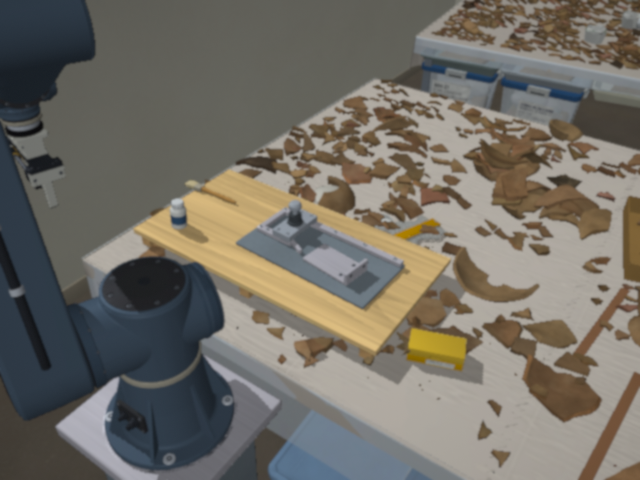

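The top view shows the bed with corners near (268,203), (411,209), (411,279) and (264,272). The punch is near (299,222) and the blank near (332–389, 230–265) with its flange at right. The bottle is at (196,279), the brush at (190,221) and the case at (473,275). I'll zoom in for the corners.

```bash
python3 - <<'E'
import cv2,pickle
d=pickle.load(open("c0.pkl","rb"))
im=d["top"]["img"][195:290,255:420]
im=cv2.resize(im,None,fx=4.8,fy=4.8,interpolation=cv2.INTER_CUBIC)
for i in range(260,420,20): cv2.putText(im,str(i),(int((i-255)*4.8),10),0,.35,(0,0,255));cv2.line(im,(int((i-255)*4.8),12),(int((i-255)*4.8),20),(0,0,255))
for j in range(200,290,10): cv2.putText(im,str(j),(0,int((j-195)*4.8)),0,.35,(0,0,255))
cv2.imwrite("pics/z1.png",im)
E
```

```text
(no output)
```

View pics/z1.png

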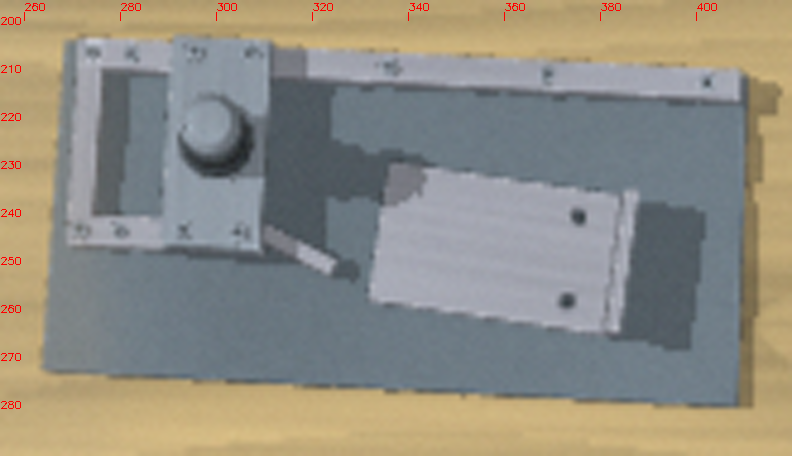

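```bash
cat >h.py <<'E'
import numpy as np
from scipy.optimize import least_squares
def proj(c,X):
    p=(c["R"]@np.asarray(X).T).T+c["t"]; p=p@c["intrinsics"].T; return p[:,:2]/p[:,2:]
def T2(q,P,z0=0):
    c,s=np.cos(q[2]),np.sin(q[2]); P=np.asarray(P,float)
    return np.c_[q[0]+c*P[:,0]-s*P[:,1],q[1]+s*P[:,0]+c*P[:,1],P[:,2]+z0]
def fit(c,P,uv,q0,z0):
    r=least_squares(lambda q:(proj(c,T2(q,P,z0))-uv).ravel(),q0,x_scale=[.1,.1,.1]); return r.x,r.fun.reshape(-1,2)
def ray(c,uv,z):
    d=c["R"].T@np.linalg.solve(c["intrinsics"],[*uv,1]); o=-c["R"].T@c["t"]; return o+d*(z-o[2])/d[2]
E
python3 - <<'E'
import pickle
from h import *
c=pickle.load(open("c0.pkl","rb"))["top"]
cr=lambda a:np.array([255,195])+np.array(a)/4.8-.4
J=np.array([[-130,175,8],[-130,-215,8],[41.5,-215,20],[41.5,150,20],[-41.5,150,20],[0,83,100]])/1e3
q,r=fit(c,J,cr([[43,370],[738,405],[742,102],[105,70],[92,213],[211,122]]),[.5,0,0],.052)
print(q,r.round(1).tolist())
B=np.array([[40,70,8],[-40,70,8],[40,-70,34],[-40,-70,34]])/1e3
b,r=fit(c,B,cr([[388,163],[370,300],[638,190],[617,333]]),[.5,0,0],.06)
print(b,r.round(1).tolist())
cs,s=np.cos(q[2]),np.sin(q[2]);d=b[:2]-q[:2];print("blank in jig",cs*d[0]+s*d[1],-s*d[0]+cs*d[1],b[2]-q[2])
print("punch",T2(q,[[0,.083,.1]],.052))
np.save("q.npy",[q,b])
E
```

```text
[ 0.55600377  0.02767978 -0.03899043] [[-0.6, 0.3], [-0.0, 0.2], [1.6, -0.4], [-0.6, -0.2], [0.2, 0.2], [-0.6, -0.2]]
[ 0.50348662 -0.0493926  -0.13708152] [[-0.1, -0.3], [-0.7, 0.3], [0.2, 0.0], [0.6, 0.0]]
blank in jig -0.049472915519861285 -0.07906095360300057 -0.09809108311201162
punch [[0.55923916 0.1106167  0.152     ]]
```

```bash
cat >>h.py <<'E'
from scipy.spatial.transform import Rotation as Ro
def delta(s,pos,yaw):
    """yaw: angle of tool y from world y, tool pointing down"""
    R=Ro.from_quat(s["tcp_rot"]); c,sn=np.cos(yaw),np.sin(yaw)
    Rt=Ro.from_matrix(np.array([[-c,-sn,0],[-sn,c,0],[0,0,-1]]).T)
    Rt=Ro.from_matrix(np.array([[-c,-sn,0],[-sn,c,0],[0,0,-1.]]))
    return (R.inv()*Rt).as_rotvec(degrees=True).round(2), R.inv().apply(np.array(pos)-s["tool_pos"]).round(4)
E
python3 - <<'E'
from h import *
from station import arm
q,b=np.load("q.npy"); p=T2(b,[[0,-.066,0]])[0]; print(p)
print(delta(arm.state(),[p[0],p[1],.17],b[2]))
E
```

```text
[ 0.49446755 -0.11477346  0.        ]
(array([-0.06, -0.01, -8.69]), array([-0.5067, -0.5189,  0.0487]))
```

Request:
send_rows --pt "0 0 -8.7 -0.507 -0.519 0 1" --pt "0 0 -8.7 -0.507 -0.519 0 1" --pt "0 0 -8.7 -0.507 -0.519 0 1" --pt "0 0 -8.7 -0.507 -0.519 0 1" --pt "0 0 -8.7 -0.507 -0.519 0 1"

```text
time_s: 0.6
tool_pos: [0.2731, 0.3049, 0.2185]
tcp_rot: [0.068, 0.998, -0.0, 0.0]
ft_force: [1.4, 0.7, 0.9]
width: 0.0929
grip_force: 0.0
```

```bash
python3 - <<'E'
from h import *
from station import arm
print(arm.state()["tool_pos"],delta(arm.state(),[.4945,-.1148,.17],-.137))
E
```

```text
[0.27308241 0.30491966 0.21853015] (array([-0.  ,  0.  ,  0.03]), array([-0.2764, -0.3857,  0.0486]))
```

Request:
send_rows --pt "0 0 0 -0.276 -0.386 0 1" --pt "0 0 0 -0.276 -0.386 0 1" --pt "0 0 0 -0.276 -0.386 0 1" --pt "0 0 0 -0.276 -0.386 0 1" --pt "0 0 0 -0.276 -0.386 0 1"

```text
time_s: 1.1
tool_pos: [0.3895, 0.0834, 0.2187]
tcp_rot: [0.068, 0.998, 0.0, 0.0]
ft_force: [1.6, 1.8, 0.1]
width: 0.0925
grip_force: 0.0
```

```bash
python3 - <<'E'
from h import *
from station import arm
print(arm.state()["tool_pos"],delta(arm.state(),[.4945,-.1148,.17],-.137))
E
```

```text
[0.38952267 0.08343097 0.2187493 ] (array([ 0.01,  0.02, -0.  ]), array([-0.1311, -0.182 ,  0.0488]))
```

Request:
send_rows --pt "0 0 0 -0.131 -0.182 0 1" --pt "0 0 0 -0.131 -0.182 0 1" --pt "0 0 0 -0.131 -0.182 0 1" --pt "0 0 0 -0.131 -0.182 0 1" --pt "0 0 0 -0.131 -0.182 0.049 1"

```text
time_s: 1.6
tool_pos: [0.4971, -0.1152, 0.1771]
tcp_rot: [0.07, 0.998, -0.001, 0.005]
ft_force: [0.9, 0.1, -1.2]
width: 0.0931
grip_force: 0.0
```

Request:
send_rows --pt "0 0 0 0 0 0 1" --pt "0 0 0 0 0 0 1"

```text
time_s: 1.8
tool_pos: [0.4924, -0.1107, 0.1734]
tcp_rot: [0.069, 0.998, 0.0, -0.001]
ft_force: [0.6, 0.0, 0.7]
width: 0.093
grip_force: 0.0
```

```bash
python3 - <<'E'
from h import *
from station import arm
import cv2,pickle
print(arm.state()["tool_pos"],delta(arm.state(),[.4945,-.1148,.17],-.137))
c=arm.capture("wrist"); s=arm.state(); pickle.dump(c,open("w1.pkl","wb"))
q,b=np.load("q.npy"); im=c["img"].copy()
for P in proj(c,T2(b,np.array([[40,-70,34],[-40,-70,34],[40,-62,34],[-40,-62,34],[40,70,8],[-40,70,8]])/1e3,.06)): cv2.drawMarker(im,tuple(int(v) for v in P),(0,0,255),0,10)
for P in proj(c,T2(q,np.array([[41.5,-215,20],[-130,-215,8],[0,83,100],[41.5,0,20]])/1e3,.052)): cv2.drawMarker(im,tuple(int(v) for v in P),(0,255,0),0,10)
cv2.imwrite("pics/w1.png",im)
E
```

```text
[ 0.49240729 -0.11069252  0.17339634] (array([ 0.03, -0.14, -0.04]), array([-0.0026, -0.0038,  0.0034]))
```

View pics/w1.png

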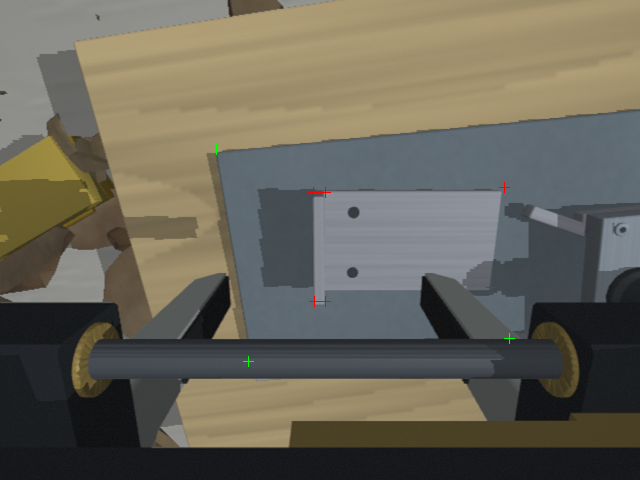

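The wrist view shows the predicted flange corners (315–325, 192 and 301) matching the real flange within about 2 px, so the estimate holds. I'm descending onto the flange.

Request:
send_rows --pt "0 0 0 -0.0025 -0.0035 0.03 1" --pt "0 0 0 -0.0025 -0.0035 0.065 1" --pt "0 0 0 -0.0025 -0.0035 0.09 1" --pt "0 0 0 -0.0025 -0.0035 0.097 1" --pt "0 0 0 -0.0025 -0.0035 0.097 1"

```text
time_s: 2.35
tool_pos: [0.4953, -0.114, 0.0777]
tcp_rot: [0.068, 0.998, -0.0, 0.0]
ft_force: [-0.8, -0.5, 1.0]
width: 0.0932
grip_force: 0.0
```

Request:
send_rows --pt "0 0 0 0 0 0 0.0" --pt "0 0 0 0 0 0 0.0"

```text
time_s: 2.55
tool_pos: [0.4959, -0.1148, 0.0785]
tcp_rot: [0.068, 0.998, -0.0, 0.001]
ft_force: [0.2, -0.2, 0.1]
width: 0.0814
grip_force: 0.0
```

```bash
python3 - <<'E'
from h import *
from station import arm
s=arm.state();print(s["tool_pos"],s["width"],s["ft_force"],delta(s,[.4945,-.1148,.075],-.137))
E
```

```text
[ 0.49592205 -0.1147641   0.07845615] 0.08136278722237193 [ 0.20154162 -0.21851716  0.11082694] (array([-0.03,  0.15,  0.02]), array([ 0.0014, -0.0002,  0.0035]))
```

Now lower 4 mm and close with 25 N.

Request:
send_rows --pt "0 0 0 0 0 0.004 -1" --pt "0 0 0 0 0 0.004 -1" --pt "0 0 0 0 0 0.004 -1" --pt "0 0 0 0 0 0.004 -1" --pt "0 0 0 0 0 0.004 -1" --newtons 25

```text
time_s: 3.05
tool_pos: [0.4951, -0.1147, 0.0729]
tcp_rot: [0.068, 0.998, -0.0, 0.0]
ft_force: [-0.3, 0.2, 0.2]
width: 0.0414
grip_force: 0.0
```

Request:
send_rows --pt "0 0 0 0 0 0 -1" --pt "0 0 0 0 0 0 -1" --pt "0 0 0 0 0 0 -1" --pt "0 0 0 0 0 0 -1" --pt "0 0 0 0 0 0 -1"

```text
time_s: 3.55
tool_pos: [0.495, -0.1147, 0.0728]
tcp_rot: [0.068, 0.998, -0.0, -0.0]
ft_force: [0.8, -0.7, 0.4]
width: 0.008
grip_force: 25.0
```

```bash
python3 - <<'E'
from h import *
from station import arm
q,b=np.load("q.npy")
s=arm.state();print(s["tool_pos"],s["width"],s["grip_force"],s["ft_force"])
for y in (-.079,-.045,.0,.08):
  P=T2(q,[[0,y-.066,0]])[0]; print(y,P,delta(s,[P[0],P[1],s["tool_pos"][2]],q[2]))
E
```

```text
[ 0.49502834 -0.11474136  0.07281865] 0.007958909979852128 24.999946653842926 [ 0.76783335 -0.74277774  0.4485623 ]
-0.079 [ 0.55035159 -0.11721002  0.        ] (array([-0.  , -0.  , -5.61]), array([-0.0551,  0.0051, -0.    ]))
-0.045 [ 0.55167693 -0.08323586  0.        ] (array([-0.  , -0.  , -5.61]), array([-0.0518,  0.0389, -0.    ]))
0.0 [ 0.55343106 -0.03827006  0.        ] (array([-0.  , -0.  , -5.61]), array([-0.0474,  0.0837, -0.    ]))
0.08 [0.5565495  0.04166914 0.        ] (array([-0.  , -0.  , -5.61]), array([-0.0396,  0.1633, -0.    ]))
```

Request:
send_rows --pt "0 0 -1.4 -0.014 0.0013 0 -1" --pt "0 0 -2.8 -0.0275 0.0025 0 -1" --pt "0 0 -4.2 -0.041 0.004 0 -1" --pt "0 0 -5.6 -0.055 0.005 0 -1" --pt "0 0 -5.6 -0.055 0.005 0 -1"

```text
time_s: 4.05
tool_pos: [0.551, -0.1172, 0.0728]
tcp_rot: [0.019, 1.0, -0.0, 0.0]
ft_force: [2.0, 0.9, 0.7]
width: 0.0074
grip_force: 25.0
```

Request:
send_rows --pt "0 0 0 0 0 0 -1" --pt "0 0 0 0 0 0 -1"

```text
time_s: 4.25
tool_pos: [0.5499, -0.1173, 0.0728]
tcp_rot: [0.02, 1.0, -0.0, 0.0]
ft_force: [1.5, -1.2, -0.1]
width: 0.0081
grip_force: 25.0
```

```bash
python3 - <<'E'
from h import *
from station import arm
import cv2,pickle
q,b=np.load("q.npy")
c=arm.capture("top"); s=arm.state();print(s["tool_pos"],s["ft_force"])
im=c["img"][195:290,255:420]
cv2.imwrite("pics/t2.png",cv2.resize(im,None,fx=4.8,fy=4.8,interpolation=cv2.INTER_CUBIC))
c=arm.capture("wrist");im=c["img"];pickle.dump(c,open("w2.pkl","wb"))
for P in proj(c,T2(q,np.array([[-40,-9,8],[40,-9,8],[-41.5,53,20],[41.5,53,20],[41.5,-50,20]])/1e3,.06-.008+np.array([.008]*2+[0]*3))): cv2.drawMarker(im,tuple(int(v) for v in P),(0,0,255),0,10)
cv2.imwrite("pics/w2.png",im)
E
```

```text
[ 0.54987691 -0.11725717  0.07281629] [ 1.59684535 -0.64708476 -0.41604243]
```

View pics/w2.png

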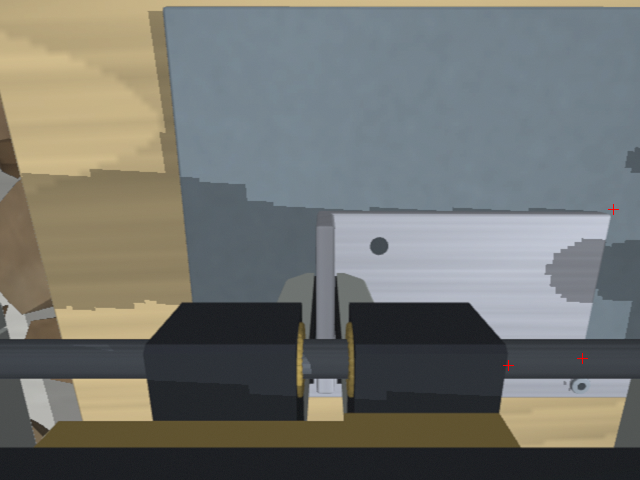

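View pics/t2.png

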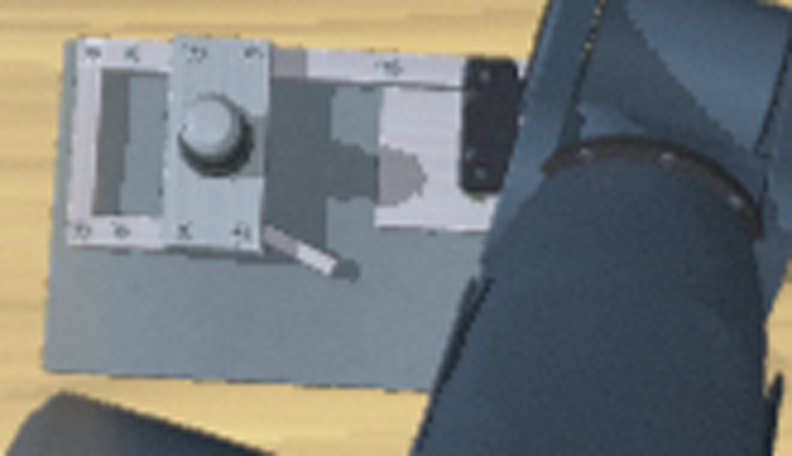

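The wrist view shows the blank's front near corner at (610,211) against a predicted (613,209), which is about 1 mm off. In the top crop the front edge (380,86)–(375,226) is square to the jig. Now I'll slide toward the mouth.

Request:
send_rows --pt "0 0 0 0 0.014 0 -1" --pt "0 0 0 0 0.028 0 -1" --pt "0 0 0 0 0.042 0 -1" --pt "0 0 0 0 0.056 0 -1" --pt "0 0 0 0 0.056 0 -1"

```text
time_s: 4.85
tool_pos: [0.5523, -0.0591, 0.0728]
tcp_rot: [0.019, 1.0, 0.0, -0.0]
ft_force: [-0.8, 0.5, -0.1]
width: 0.0078
grip_force: 25.0
```

```bash
python3 - <<'E'
from h import *
from station import arm
import cv2,pickle
q,b=np.load("q.npy")
c=arm.capture("top"); s=arm.state();print(s["tool_pos"],s["ft_force"],delta(s,[*T2(q,[[0,.08-.066,0]])[0][:2],.0728],q[2]))
im=c["img"][195:260,255:375]
cv2.imwrite("pics/t3.png",cv2.resize(im,None,fx=6.6,fy=6.6,interpolation=cv2.INTER_CUBIC))
E
```

```text
[ 0.55237354 -0.05998086  0.07282988] [-0.58079813  1.27780126  0.0460455 ] (array([ 0.02, -0.01,  0.09]), array([-4.000e-04,  1.017e-01,  1.000e-04]))
```

View pics/t3.png

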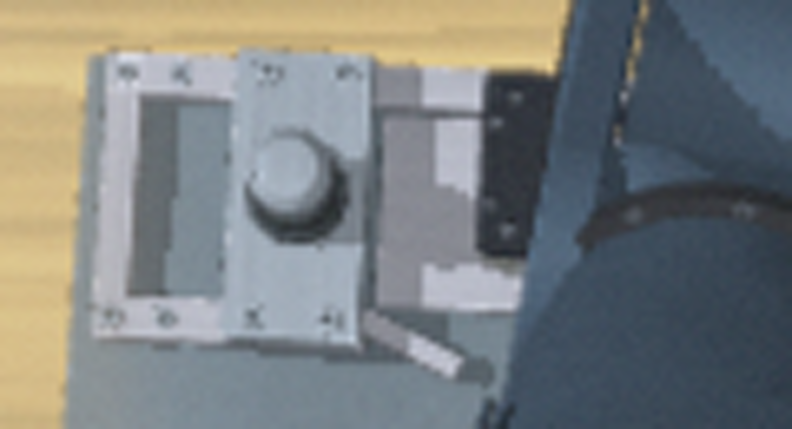

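The front edge is at the bridge (crop x≈378) and in line with the channel. Sliding in, watching the force.

Request:
send_rows --pt "0 0 0 0 0.006 0 -1" --pt "0 0 0 0 0.012 0 -1" --pt "0 0 0 0 0.018 0 -1" --pt "0 0 0 0 0.024 0 -1" --pt "0 0 0 0 0.03 0 -1"

```text
time_s: 5.4
tool_pos: [0.5536, -0.0309, 0.0728]
tcp_rot: [0.02, 1.0, -0.0, -0.0]
ft_force: [-0.7, -1.1, -0.6]
width: 0.0076
grip_force: 25.0
```

Request:
send_rows --pt "0 0 0 0 0.008 0 -1" --pt "0 0 0 0 0.016 0 -1" --pt "0 0 0 0 0.024 0 -1" --pt "0 0 0 0 0.03 0 -1" --pt "0 0 0 0 0.03 0 -1"

```text
time_s: 5.9
tool_pos: [0.5547, -0.0004, 0.0728]
tcp_rot: [0.019, 1.0, 0.0, -0.0]
ft_force: [-1.0, 0.3, -1.8]
width: 0.0078
grip_force: 25.0
```

```bash
python3 - <<'E'
from h import *
from station import arm
q,b=np.load("q.npy")
s=arm.state();print(s["tool_pos"],s["ft_force"],s["torque"],delta(s,[*T2(q,[[0,.08-.066,0]])[0][:2],.0728],q[2]))
E
```

```text
[ 5.54744724e-01 -3.80036896e-04  7.28088287e-02] [-0.97410307  0.27091921 -1.81026611] [0.20530918 0.01335421 0.03442553] (array([ 0.02, -0.01,  0.03]), array([-0.0002,  0.0421,  0.    ]))
```

Request:
send_rows --pt "0 0 0 0 0.009 0 -1" --pt "0 0 0 0 0.018 0 -1" --pt "0 0 0 0 0.027 0 -1" --pt "0 0 0 0 0.034 0 -1" --pt "0 0 0 0 0.034 0 -1"

```text
time_s: 6.4
tool_pos: [0.5561, 0.0337, 0.0728]
tcp_rot: [0.019, 1.0, 0.0, 0.0]
ft_force: [-0.1, 1.1, -0.5]
width: 0.0079
grip_force: 25.0
```

Request:
send_rows --pt "0 0 0 0 0.001 0 -1" --pt "0 0 0 0 0.002 0 -1" --pt "0 0 0 0 0.003 0 -1" --pt "0 0 0 0 0.004 0 -1" --pt "0 0 0 0 0.005 0 -1"

```text
time_s: 6.9
tool_pos: [0.5563, 0.0376, 0.0728]
tcp_rot: [0.02, 1.0, -0.0, -0.0]
ft_force: [-0.1, -1.1, -1.4]
width: 0.0076
grip_force: 25.0
```

Request:
send_rows --pt "0 0 0 0 0.001 0 -1" --pt "0 0 0 0 0.002 0 -1" --pt "0 0 0 0 0.003 0 -1" --pt "0 0 0 0 0.003 0 -1"

```text
time_s: 7.3
tool_pos: [0.5563, 0.0403, 0.0728]
tcp_rot: [0.02, 1.0, -0.0, -0.0]
ft_force: [-0.7, -4.4, 0.1]
width: 0.0081
grip_force: 25.0
```

Request:
send_rows --pt "0 0 0 0 0.0005 0 -1" --pt "0 0 0 0 0.001 0 -1" --pt "0 0 0 0 0.001 0 -1"

```text
time_s: 7.6
tool_pos: [0.5562, 0.0404, 0.0729]
tcp_rot: [0.019, 1.0, -0.001, -0.0]
ft_force: [-2.1, -11.3, -0.4]
width: 0.008
grip_force: 25.0
```

Request:
send_rows --pt "0 0 0 0 0.0005 0 -1" --pt "0 0 0 0 0.001 0 -1" --pt "0 0 0 0 0.001 0 -1"

```text
time_s: 7.9
tool_pos: [0.5562, 0.0404, 0.0729]
tcp_rot: [0.019, 1.0, -0.002, -0.0]
ft_force: [-3.2, -18.4, 1.5]
width: 0.0079
grip_force: 25.0
```

Request:
send_rows --pt "0 0 0 0 -0.001 0 -1" --pt "0 0 0 0 -0.001 0 -0.55" --pt "0 0 0 0 -0.001 0 -0.55" --pt "0 0 0 0 -0.001 0 -0.55" --pt "0 0 0 0 -0.001 0 -0.55"

```text
time_s: 8.4
tool_pos: [0.5565, 0.0419, 0.0729]
tcp_rot: [0.02, 1.0, 0.0, 0.0]
ft_force: [0.7, 0.9, 0.3]
width: 0.0211
grip_force: 0.0
```

Request:
send_rows --pt "0 0 0 0 0 -0.02 -0.55" --pt "0 0 0 0 0 -0.05 -0.55" --pt "0 0 0 0 0 -0.09 -0.55" --pt "0 0 0 0 -0.04 -0.12 -0.55" --pt "0 0 0 0 -0.08 -0.12 -0.55"

```text
time_s: 8.9
tool_pos: [0.5552, -0.0388, 0.1972]
tcp_rot: [0.018, 1.0, -0.0, 0.004]
ft_force: [0.2, -0.3, -0.8]
width: 0.0209
grip_force: 0.0
```

Request:
send_rows --pt "0 0 0 0 -0.04 0 -1" --pt "0 0 0 0 -0.08 0 -1" --pt "0 0 0 0 -0.08 0 -1"

```text
time_s: 9.2
tool_pos: [0.55, -0.1218, 0.1929]
tcp_rot: [0.021, 1.0, -0.0, 0.0]
ft_force: [0.5, 0.4, -0.0]
width: 0.0024
grip_force: 0.0
```

```bash
python3 - <<'E'
from h import *
from station import arm
import cv2,pickle
c=arm.capture("top"); pickle.dump(c,open("t4.pkl","wb"))
im=c["img"][195:260,255:375]
cv2.imwrite("pics/t4.png",cv2.resize(im,None,fx=6.6,fy=6.6,interpolation=cv2.INTER_CUBIC))
E
```

```text
(no output)
```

View pics/t4.png

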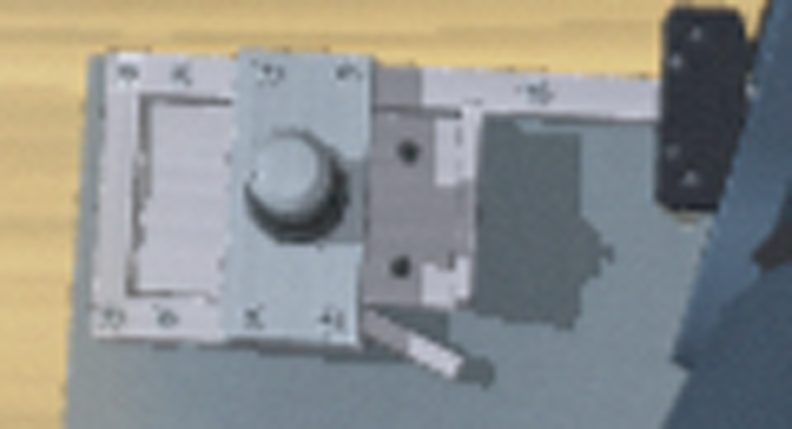

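```bash
python3 - <<'E'
from h import *
from station import arm
import pickle
c=pickle.load(open("t4.pkl","rb")); q,b=np.load("q.npy")
cr=lambda a:np.array([255,195])+np.array(a)/6.6-.4
for n,uv,z in(("flF",(483,112),.094),("flN",(470,305),.094),("stopF",(140,95),.072),("stopN",(128,297),.072),("punch",(291,168),.150)):
    p=ray(c,cr(uv),z)[:2]-q[:2]; cs,sn=np.cos(q[2]),np.sin(q[2]); print(n,np.round([cs*p[0]+sn*p[1],-sn*p[0]+cs*p[1]],4))
P=T2(q,[[0,.083,0]])[0]; print(P); print(delta(arm.state(),[P[0],P[1]-.001,.185],q[2]))
E
```

```text
flF [0.0368 0.0089]
flN [-0.0422  0.0102]
stopF [0.0414 0.1502]
stopN [-0.0425  0.1498]
punch [-0.0001  0.0813]
[0.55923916 0.1106167  0.        ]
(array([ 0.  ,  0.01, -0.18]), array([0.0004, 0.2297, 0.0078]))
```

Flange rear sits at jig y ≈ 9.5 mm and the stop face at 150 mm, a separation of about 140 mm. With the rigid contact felt earlier, that means the blank is home; the dark line at crop x≈143 is the stop's shadow. Next is the punch.

Request:
send_rows --pt "0 0 0 0 0.05 0 -1" --pt "0 0 0 0 0.1 0 -1" --pt "0 0 0 0 0.15 0 -1" --pt "0 0 0 0 0.2 0 -1" --pt "0 0 0 0 0.23 0 -1"

```text
time_s: 9.75
tool_pos: [0.5584, 0.116, 0.1929]
tcp_rot: [0.018, 1.0, 0.0, -0.0]
ft_force: [0.0, 0.5, 0.3]
width: 0.0003
grip_force: 0.0
```

Request:
send_rows --pt "0 0 0 0 0 0 -1" --pt "0 0 0 0 0 0 -1" --pt "0 0 0 0 0 0 -1"

```text
time_s: 10.05
tool_pos: [0.559, 0.1112, 0.1928]
tcp_rot: [0.02, 1.0, -0.0, -0.0]
ft_force: [-0.2, 0.0, 0.6]
width: 0.0002
grip_force: 0.0
```

```bash
python3 - <<'E'
from h import *
from station import arm
s=arm.state();print(s["tool_pos"],s["ft_force"],delta(s,[.5592,.1096,.155],-.039))
E
```

```text
[0.55900881 0.1111662  0.19277895] [-0.20790661  0.00475559  0.5904177 ] (array([-0.01, -0.01, -0.02]), array([-0.0003, -0.0016,  0.0378]))
```

Request:
send_rows --pt "0 0 0 0 -0.0015 0.012 -1" --pt "0 0 0 0 -0.0015 0.024 -1" --pt "0 0 0 0 -0.0015 0.034 -1" --pt "0 0 0 0 -0.0015 0.037 -1" --pt "0 0 0 0 -0.0015 0.037 -1"

```text
time_s: 10.55
tool_pos: [0.5589, 0.1099, 0.155]
tcp_rot: [0.02, 1.0, -0.0, -0.001]
ft_force: [-0.5, 0.3, -0.6]
width: 0.0005
grip_force: 0.0
```

Request:
send_rows --pt "0 0 0 0 0 0.002 -1" --pt "0 0 0 0 0 0.004 -1" --pt "0 0 0 0 0 0.005 -1" --pt "0 0 0 0 0 0.006 -1" --pt "0 0 0 0 0 0.006 -1"

```text
time_s: 11.05
tool_pos: [0.5596, 0.1101, 0.1511]
tcp_rot: [0.02, 1.0, 0.0, 0.001]
ft_force: [-4.4, -0.5, 12.0]
width: 0.0003
grip_force: 5.4
```

Request:
send_rows --pt "0 0 0 0 0 0.0015 -1" --pt "0 0 0 0 0 0.003 -1" --pt "0 0 0 0 0 0.0045 -1" --pt "0 0 0 0 0 0.006 -1" --pt "0 0 0 0 0 0.007 -1"

```text
time_s: 11.55
tool_pos: [0.5596, 0.1101, 0.1446]
tcp_rot: [0.02, 1.0, 0.0, 0.001]
ft_force: [-5.5, -0.3, 14.9]
width: 0.0004
grip_force: 7.3
```

Request:
send_rows --pt "0 0 0 0 0 0.001 -1" --pt "0 0 0 0 0 0.002 -1" --pt "0 0 0 0 0 0.003 -1" --pt "0 0 0 0 0 0.004 -1" --pt "0 0 0 0 0 0.004 -1"

```text
time_s: 12.05
tool_pos: [0.5596, 0.1101, 0.1402]
tcp_rot: [0.02, 1.0, 0.0, 0.001]
ft_force: [-4.2, 0.4, 12.1]
width: 0.0005
grip_force: 5.6
```

Request:
send_rows --pt "0 0 0 0 0 0.001 -1" --pt "0 0 0 0 0 0.002 -1" --pt "0 0 0 0 0 0.003 -1" --pt "0 0 0 0 0 0.003 -1" --pt "0 0 0 0 0 0.003 -1"

```text
time_s: 12.55
tool_pos: [0.5599, 0.1102, 0.1399]
tcp_rot: [0.019, 1.0, 0.0, 0.002]
ft_force: [-15.3, -2.8, 36.3]
width: 0.0003
grip_force: 18.6
```

Hard bottom is confirmed: 36 N with no further travel at z 0.140. Letting it spring back and retreating.

Request:
send_rows --pt "0 0 0 0 0 -0.003 -1" --pt "0 0 0 0 0 -0.006 -1" --pt "0 0 0 0 0 -0.012 -1" --pt "0 0 0 0 0 -0.018 -1" --pt "0 0 0 0 0 -0.03 -1"

```text
time_s: 13.05
tool_pos: [0.5588, 0.11, 0.166]
tcp_rot: [0.02, 1.0, -0.0, -0.0]
ft_force: [-0.8, -0.1, -0.2]
width: 0.0002
grip_force: 0.0
```

Request:
send_rows --pt "0 0 0 0 -0.03 -0.04 -1" --pt "0 0 0 0 -0.07 -0.05 -1" --pt "0 0 0 0 -0.11 -0.05 -1" --pt "0 0 0 0 -0.15 -0.05 -1" --pt "0 0 0 0 -0.19 -0.05 -1"

```text
time_s: 13.55
tool_pos: [0.5515, -0.0813, 0.2165]
tcp_rot: [0.02, 1.0, -0.0, 0.0]
ft_force: [1.1, -0.3, 0.9]
width: 0.0005
grip_force: 0.0
```

Request:
send_rows --pt "0 0 0 0 -0.03 0 -1" --pt "0 0 0 0 -0.03 0 -1" --pt "0 0 0 0 -0.03 0 -1" --pt "0 0 0 0 -0.03 0 -1"

```text
time_s: 13.95
tool_pos: [0.5506, -0.1089, 0.216]
tcp_rot: [0.019, 1.0, 0.0, 0.0]
ft_force: [-0.3, 0.5, 0.3]
width: 0.0002
grip_force: 0.0
```

```bash
python3 - <<'E'
from h import *
from station import arm
import cv2,pickle
c=arm.capture("top")["img"]; o=pickle.load(open("t4.pkl","rb"))["img"]
print("diff to home picture:",cv2.absdiff(c,o)[195:275,255:330].max(axis=2).__gt__(40).sum())
cv2.imwrite("pics/t5.png",cv2.resize(c[195:260,255:375],None,fx=6.6,fy=6.6,interpolation=cv2.INTER_CUBIC))
E
```

```text
diff to home picture: 0
```

View pics/t5.png

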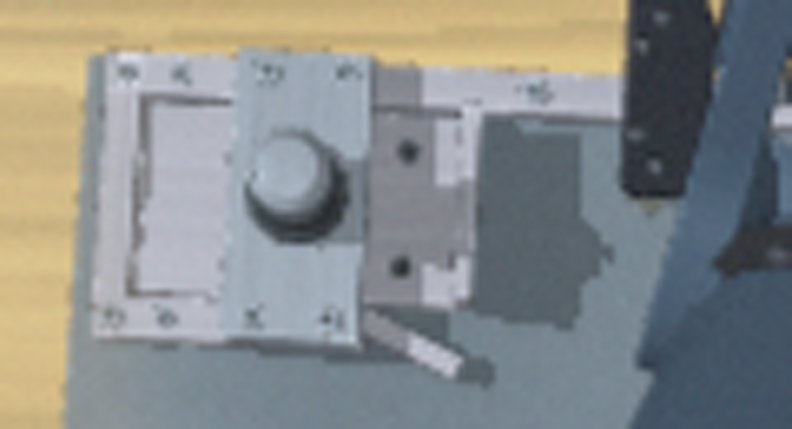

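The blank is unchanged, flange at crop x≈475 and front at the stop. The punch head is back up at (290,168) and the arm is clear.

```bash
python3 -c "
from station import arm
print(arm.job_done())"
```

```text
the job is handed in; nothing more can be done
None
```

The blank is home against the end stop, the punch was pressed to its hard bottom and is back up, the bottle, case and brush were never touched, and the job was handed in at about 14 s (no verdict was returned).

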